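# Start the fresh polishing disc's clamp bolt on the flat lap

### The job

A fresh polishing disc has just been laid on the flat lap: turn the reset knob of its turns counter back to the zero stop, then start the disc's orange wing bolt by hand, without cross-threading it. Turn it backward, not forward, until you feel it drop off the start of the thread, then forward one full turn so that the thread has caught, well short of screwing it down. Finish holding the bolt still there, gripped between the fingers, while I square up the disc; leave everything else where it is.

Things in the scene. Friction and masses are not known exactly. Their poses are not given: they have to be found in the camera images.
- lap: flat lap (stone polisher), fixed: blue-grey housing 260 x 400 mm (its x, y), deck 85 mm above the table; origin under its centre, z up. Right half: round white pan 236 mm across, rim 119 mm above the table, ochre disc in it (152 mm across, top at 104 mm) and steel washer (44 mm, top at 108 mm); its spindle is locked. Left half: flat deck with the counter and two stone pieces.
- bolt: orange wing bolt, 190 to 275 g, upright in the disc's centre; it only turns and slides on its vertical axis, at x 0, y -70 mm of the lap. Origin on the axis at its seat face, 128 mm above the table when bolt_height is 0. Flange 32 mm across, 6 mm high; neck 12 mm across; wing: a bar 54 mm long (along its x), 13 mm thick, 10 to 32 mm above the origin, white dot on its +x end.
- bolt_grip (a point): point on the bolt's axis, 31 mm above its origin, 1 mm below the wing's top; with the TCP here the fingertips stand 6 mm above the flange. x along the wing, z up; it turns and slides with the bolt.
- bolt_height (a joint): bolt height, m; captive, from 0.006 to -0.020 (screwed down). Right-hand thread, 6 mm per turn, about 1 mm play. It starts on top of the boss's first thread ramp, at -0.001 to -0.0027. Turned backward it climbs to about -0.0005, then drops by its own weight to about -0.0065, unless the fingers hold it up; forward one turn from there: about -0.0125. It stays where it is left.
- bolt_turn (a joint): angle of the bolt, rad, 0 at the start, growing as it is turned forward (clockwise from above). The drop lies somewhere between -0.7 and -2.4; turned backward beyond it the bolt climbs the next ramp, 6 mm per turn. Turning it takes under 0.05 N m.
- counter: the turns counter, fixed on the deck's left half by its foot: pale box 70 x 88 mm (its x, y) and 42 mm high with a white round dial on top; origin under its centre, on the deck 85 mm above the table. The red tick on its front (-x) side is the zero mark.
- knob_grip (a point): grip point of the black reset knob, on its vertical axis through the counter's centre, 73 mm above the counter's origin, 4 mm below the knob's top. The knob is a bar 38 mm long (x of this point), 13 mm thick, 28 mm high on a disc 38 mm across; with the TCP here the fingertips stand 3 mm above that disc. A white line and a red pointer mark its -x end.
- counter_turn (a joint): angle of the reset knob from its zero stop, rad; 0 is at the stop, with the pointer at the red tick; positive is clockwise from above, so turn it back counter-clockwise. Starts between 0.9 and 1.9; needs about 0.03 N m and stays where it is left.
- piece_red: pale stone chess piece, 40 mm across, 16 mm high, with a red device, on the deck behind the counter; origin under its centre; leave it alone
- piece_plain: plain brown stone chess piece, 40 mm across, 16 mm high, on the deck behind the counter; origin under its centre; leave it alone
- tin_red: open tin of red paint, 75 mm across, 85 mm high, on the table to the left; origin under its centre; leave it alone
- tin_green: open tin of green paint, 75 mm across, 85 mm high, on the table to the left; origin under its centre; leave it alone
- water_bottle: white water bottle, 64 mm across, 170 mm high, on the table to the right; origin under its centre; leave it alone
- marker: black marker pen, 145 mm long along its x, lying on the table to the right; leave it alone
- spanner: spanner, 180 mm long along its x, lying on the table to the right; leave it alone

How it is judged (in metres and radians):
On the way, in this order (a step that is already met when the one before it is completed fails the run):
1. the reset knob has been turned back to its zero stop (value of joint counter_turn below 0.06 rad), for 0.2 s.
2. the bolt has been turned backward and has dropped off the start of the thread (value of joint bolt_turn below -0.5 rad and value of joint bolt_height below -0.0042 m), for 0.1 s.
At the end, for the whole second after the job is handed in: The bolt's thread is engaged about one turn past the drop (bolt_height between -10.4 and -14.4 mm, that is one turn give or take a third), the fingers grip the bolt (more than 3 N) and it is not turning, and the counter's knob is still at its zero stop (within 0.08 rad) (value of joint bolt_height between -0.0144 and -0.0104 m and contact force between the fingers and bolt above 3 N and velocity of joint bolt_turn between -0.1 and 0.1 rad/s and value of joint counter_turn below 0.08 rad); the arm keeps its last pose, push and grip.
It fails at once if the bolt was driven forward more than 1 rad without having dropped into the thread (value of joint bolt_turn above 1 rad and value of joint bolt_height above -0.0052 m).
It fails at once if the bolt was screwed down (value of joint bolt_height below -0.0165 m).
It fails at once if a stone piece, tin, bottle, pen or spanner was moved (distance of any of piece_red, piece_plain, tin_red, tin_green, water_bottle, marker, spanner from where it was at the start of the episode above 0.03 m).
It also fails if it takes over 64 s, if anything falls off the work surface, if the arm or the gripper's body presses on something with over 40 N, if the wrist force passes 120 N, or if a joint passes its speed limit or range.

### The arm

A 7-joint arm with a two-finger parallel gripper is mounted at the origin on the work surface. World frame = base frame: x ahead of the robot, y to its left, z up, the work surface at z = 0. Lengths are in mm, angles in rad, forces in N, time in s.
With the tool pointing down it reaches from about 350 to 900 mm from the base axis. Payload 7.2 kg.
Tool frame: the origin (TCP) lies between the finger pads, 19 mm behind the fingertips; this is the grasp point; z points along the fingers, y is the line along which they close (so a half turn about z gives the same grasp; the last joint's range is limited). The gripper opens to 88 mm and grips with 3 to 60 N. Pads are 20 mm wide; open, the fingers measure 115 mm over their backs; the gripper's body (75 mm by 178 mm) begins 61 mm behind the grasp point.
Start: joints at [-1.175, 0.411, -0.013, 1.596, 0.006, 1.134, -0.082], TCP at [279.603, 558.973, 241.353] pointing down, gripper open.
Joint ranges: [-2.95, 2.95], [-0.29, 1.99], [-1.47, 1.44], [0.14, 2.54], [-1.03, 4.17], [0.13, 1.85], [-2.86, 2.86]. Speed limits (rad/s): [2.39, 2.39, 3.01, 3.01, 3.14, 3.14, 3.14].

### API

Orientations are given as [roll, pitch, yaw] about the fixed x, y, z axes, in that order (R = Rz(yaw) Ry(pitch) Rx(roll)).
In Python, from cell import r, vision, monitor gives the robot as it stands (r), with the cameras (vision) and the readings (monitor).
- The arm moves only by the shell command python3 nudge.py 'ROWS' [OPENING] [FORCE]. ROWS is a JSON list of rows, 1 to 8 of them, each of 6 numbers: dx, dy, dz in mm, then a rotation vector rx, ry, rz in rad; each row shifts and turns the commanded pose from where the row before left it, along the tool's axes as they then stand; what a row does not reach is not made up. A row lasts 1/8 s, in which the tool goes at most 62.5 mm and 0.188 rad, less where a joint would pass 70% of its speed; a pose out of reach is approached as far as the arm can. OPENING is the opening from 0.0 (shut) to 1.0 (fully open), set as the command begins (- or left out keeps the last). The fingers move at their own pace and stop on an object; FORCE is the grip in N (left out, the last holds). Time passes only in rows, so rows that do not move let the fingers close. It prints the time, the measured TCP pose, the force, the opening and the grip force at its end.
- monitor.sense(): the state, without advancing time (a new reading comes with each control period).
- vision.capture(name): name is "scene" or "top"; returns the picture (400x640x3 uint8, red, green, blue); there is no depth.
- vision.get_calibration(name): a dict with "fov_y" (degrees; the focal length in pixels is half the picture's height over the tangent of half this angle, whatever the lens; pixels are square), "cx", "cy" (the principal point, pixels), "k1" (the pictures are not rectified: a ray, as slopes to the right and down, at radius r is drawn at 1 + k1 r^2 times it, then the intrinsics apply), "camera_from_world" (4x4, takes a point from world to camera coordinates). Camera axes: x right, y down, z forward; pixel columns grow to the right and rows downward; lengths in mm; the calibration is good to about 2 mm. A picture is of the moment at which its call begins. get_calibration takes no time and is no camera call.
- r.close_job(): hands the job in; it is judged then, once.
The state is a dict: "clock": time; "joint_positions": joint angles; "qd": joint speeds; "tau": joint torques, N m; "eef_pos": TCP position; "tcp_rot": TCP orientation; "force": force on the tool from outside, world axes, zero at the start; "wrist_torque": the same for the moment, N m; "finger_gap": opening from 0.0 (shut) to 1.0 (fully open); "finger_force": force on a finger pad.
Only numpy, scipy, OpenCV 4.12 (cv2) and the standard library are available. Lean on these libraries where they do the work, as an engineer would, in place of code of your own. Each camera call takes 0.05 s, during which the arm holds its last target. There are 200 camera calls.

## Working session

There is one attempt and no reset: what is moved stays moved. The work goes in short steps, Python scripts to look and compute and a shell command to move; the robot and the scene stay as the last step left them, time stands still between calls to the robot, and variables do not carry over. Pictures are saved under pics/ and viewed, at most 10 in all, crops included, and the job is handed in when it is done.

```bash
ls; mkdir -p pics
python3 - <<'E'
from cell import r, vision, monitor
import cv2
for n in ("scene","top"):
    cv2.imwrite(f"pics/{n}0.png",vision.capture(n)[:,:,::-1]); print(n,vision.get_calibration(n))
print(monitor.sense())
E
```

```text
cell.py
nudge.py
pics
scene {'fov_y': 50.11289239087444, 'cx': 318.92407255038563, 'cy': 201.49590810276723, 'k1': -0.03135235463157096, 'camera_from_world': array([[-6.64198801e-01,  7.47534995e-01,  5.60222443e-03,
         3.78574950e+02],
       [ 6.48494269e-01,  5.79894912e-01, -4.93129875e-01,
        -2.75250946e+02],
       [-3.71880540e-01, -3.23903261e-01, -8.69937665e-01,
         1.40483804e+03],
       [ 0.00000000e+00,  0.00000000e+00,  0.00000000e+00,
         1.00000000e+00]])}
top {'fov_y': 44.86989440729262, 'cx': 317.7403738286267, 'cy': 199.3380837677182, 'k1': 0.030057166566097967, 'camera_from_world': array([[ 8.46908048e-03, -9.99822698e-01, -1.68180916e-02,
        -2.35180610e+01],
       [-9.98630674e-01, -7.58830896e-03, -5.17609276e-02,
         5.20827687e+02],
       [ 5.16241294e-02,  1.72334296e-02, -9.98517881e-01,
         1.64547331e+03],
       [ 0.00000000e+00,  0.00000000e+00,  0.00000000e+00,
         1.00000000e+00]])}
{'clock': 0.1, 'joint_positions': array([-1.17518907,  0.41180704, -0.01269447,  1.59698693,  0.00558048,
        1.13423914, -0.08220935]), 'qd': array([ 5.30685304e-04, -2.30083157e-03, -6.44918789e-04, -2.98405377e-03,
       -6.71237076e-04, -5.20728654e-05,  1.08999964e-04]), 'tau': array([ 2.33935425e-03, -5.89089346e+01,  6.43792637e-01, -2.91710365e+01,
       -5.37570950e-02,  1.44653086e-02,  6.87902684e-05]), 'eef_pos': array([279.44399978, 558.57424369, 240.59035136]), 'tcp_rot': array([-3.14019030e+00,  8.81801542e-05,  2.67777610e+00]), 'force': array([-0.47894995,  0.29605345, -0.00993882]), 'wrist_torque': array([-0.03686586,  0.03066373,  0.03482752]), 'finger_force': 0.0, 'finger_gap': 0.9988786097898468}
```

View pics/scene0.png

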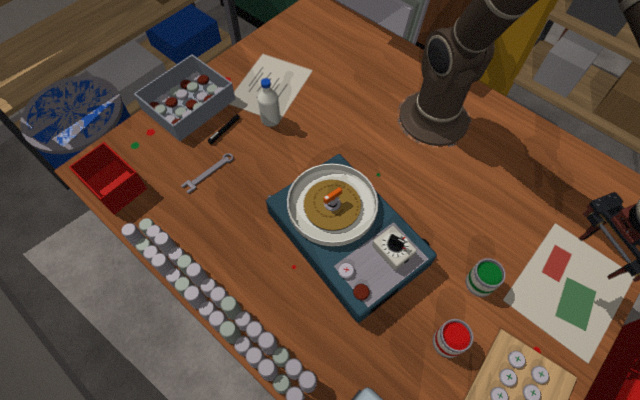

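View pics/top0.png

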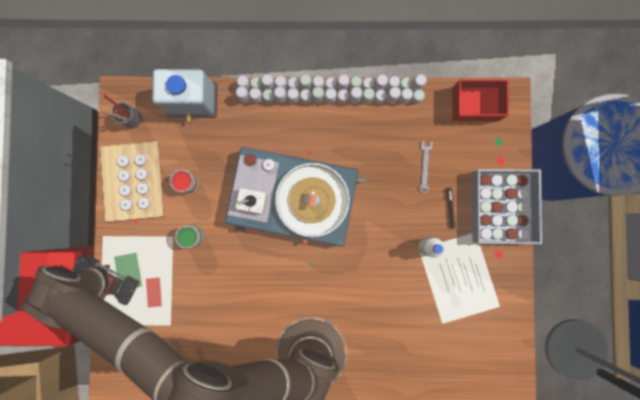

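The lap is visible in both. In scene, the bolt is at (334,196) and the counter at (396,246). In top, the bolt is at (312,198) and the counter at (250,201). I'll view enlarged crops next.

Run:
```python
import cv2,numpy as np
s=cv2.imread("pics/scene0.png");t=cv2.imread("pics/top0.png")
def c(i,x,y): return cv2.resize(i[y-25:y+25,x-33:x+33],(396,300),interpolation=cv2.INTER_NEAREST)
cv2.imwrite("pics/m0.png",np.vstack([np.hstack([c(s,334,196),c(s,396,246)]),np.hstack([c(t,312,198),c(t,250,201)])]))
```

```text
(no output)
```

View pics/m0.png

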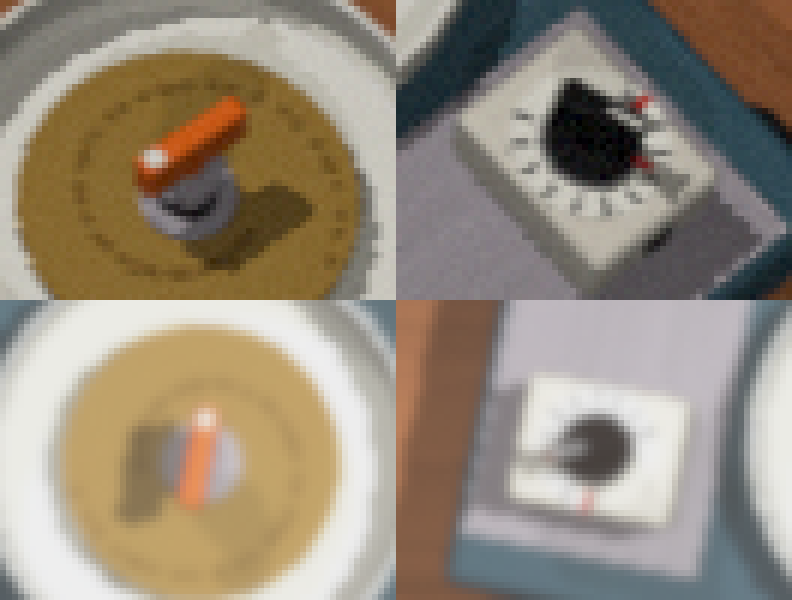

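The crops show the wing's white dot in scene at (326.8,197.3) and in top at (313,193). The knob's pointer is toward +y: top (242,200), scene (402,248). The red zero tick is on the -x side: top (247,206). Next I measure with masks and two-view rays.

```bash
cat > h.py <<'E'
import numpy as np,cv2
from cell import r, vision, monitor
def cam(n):
    c=vision.get_calibration(n);f=200/np.tan(np.radians(c["fov_y"]/2))
    return c,np.array([[f,0,c["cx"]],[0,f,c["cy"]],[0,0,1.]]),np.array([c["k1"],0,0,0,0.])
def ray(n,p):
    c,K,d=cam(n);u=cv2.undistortPoints(np.float64([[p]]),K,d)[0,0]
    T=c["camera_from_world"];R=T[:3,:3]
    v=R.T@[*u,1];return -R.T@T[:3,3],v/np.linalg.norm(v)
def plane(n,p,z):
    o,v=ray(n,p);return o+v*(z-o[2])/v[2]
def tri(ps,pt):
    (a,u),(b,v)=ray("scene",ps),ray("top",pt)
    s=np.linalg.lstsq(np.c_[u,-v],b-a,rcond=None)[0]
    return (a+u*s[0]+b+v*s[1])/2,np.linalg.norm(a+u*s[0]-b-v*s[1])
def big(m,win):  # largest contour in window x0,y0,x1,y1
    w=np.zeros_like(m);x0,y0,x1,y1=win;w[y0:y1,x0:x1]=m[y0:y1,x0:x1]
    return max(cv2.findContours(w,cv2.RETR_EXTERNAL,cv2.CHAIN_APPROX_NONE)[0],key=cv2.contourArea)
E
python3 - <<'E'
from h import *
I={n:cv2.imread(f"pics/{n}0.png") for n in("scene","top")}
H={n:cv2.cvtColor(I[n],cv2.COLOR_BGR2HSV) for n in I}
W={"scene":(285,160,385,245),"top":(270,160,352,238)}
C={"scene":(365,215,425,280),"top":(225,180,275,222)}
e={};o={};q={}
for n in I:
    c=big(cv2.inRange(H[n],(12,90,70),(25,255,255)),W[n]);E=cv2.fitEllipse(cv2.convexHull(c));e[n]=E[0];print(n,"disc",E)
    c=big(cv2.inRange(H[n],(3,140 if n=="top" else 190,150),(11 if n=="top" else 13,255,255)),W[n]);print("wing",cv2.minAreaRect(c),cv2.contourArea(c))
    m=cv2.moments(c);o[n]=(m["m10"]/m["m00"],m["m01"]/m["m00"])
    x0,y0,x1,y1=C[n];print("pt",I[n].shape)
    c=big(cv2.inRange(H[n],(10,0,165) if n=="scene" else (0,0,215),(100,50,255)),C[n])
    hull=cv2.convexHull(c);ok=cv2.approxPolyN(hull,4,ensure_convex=True)[0];q[n]=ok;print("quad",ok.tolist())
print("disc",tri(e["scene"],e["top"]),[plane(n,e[n],104) for n in I])
print("wing",tri(o["scene"],o["top"]))
print("dot",tri((326.8,197.3),(313,193)))
for p in q["top"]:
    print("top corner",p,plane("top",p.astype(float),127))
for p in q["scene"]:
    print("sc corner",p,plane("scene",p.astype(float),127))
E
```

```text
scene disc ((331.93701171875, 204.52394104003906), (50.75287628173828, 56.79449462890625), 95.12467193603516)
wing ((334.34613037109375, 191.7692413330078), (3.8829009532928467, 14.144854545593262), 56.30992889404297) 43.5
pt (400, 640, 3)
quad [[408, 255], [397, 265], [373, 241], [396, 223]]
top disc ((311.88055419921875, 199.68724060058594), (44.22607421875, 44.55266189575195), 76.89321899414062)
wing ((311.05889892578125, 200.76473999023438), (2.425356388092041, 9.216353416442871), 14.03624439239502) 2.5
pt (400, 640, 3)
quad [[267, 193], [259, 217], [238, 199], [240, 188]]
disc (array([515.59114047,  -2.36868678, 100.80344293]), np.float64(1.3169838474998075)) [array([517.40165474,  -1.81036153, 104.        ]), array([515.0341337 ,  -1.93520067, 104.        ])]
wing (array([506.32216491,  -0.81117488, 155.37120478]), np.float64(7.4417835423439636))
dot (array([533.46669639,  -6.94257035, 156.5071588 ]), np.float64(0.3766412165678444))
top corner [267 193] [534.17179893 141.06289706 127.        ]
top corner [259 217] [457.31364035 165.52722497 127.        ]
top corner [238 199] [514.26627344 233.56701397 127.        ]
top corner [240 188] [549.5522235  227.75544442 127.        ]
sc corner [408 255] [510.88229183 233.61285356 127.        ]
sc corner [397 265] [549.17232072 229.03532538 127.        ]
sc corner [373 241] [538.02502551 147.74329932 127.        ]
sc corner [396 223] [460.70636393 160.3939658  127.        ]
```

```bash
python3 - <<'E'
from h import *
S=lambda u,v,ox,oy:(ox+u/6-.5,oy+v/6-.5)
sc=[S(182,20,363,221),S(64,120,363,221),S(201,248,363,221),S(319,185,363,221)]
tp=[S(u,v,217,176) for u,v in [(276,225),(294,102),(134,75),(114,200)]]
P=[]
for a,b in zip(sc,tp):
    p,d=tri(a,b);P.append((plane("scene",a,127)+plane("top",b,127))/2);print(p.round(1),d.round(1),plane("scene",a,127).round(1),plane("top",b,127).round(1))
P=np.array(P);c=P.mean(0);print("counter c",c)
v=(P[2]+P[3]-P[0]-P[1])/2;print("yaw(from y)",np.degrees(np.arctan2(-v[0],v[1])),np.linalg.norm(v)); v=(P[1]+P[2]-P[0]-P[3])/2;print("yaw x",np.degrees(np.arctan2(v[1],v[0])),np.linalg.norm(v))
# wing ends at top z159
for a in [(146,165),(237,108)]: print("wing sc",plane("scene",S(*a,301,171),155))
for a in [(204,117),(193,205)]: print("wing top",plane("top",S(*a,279,173),157))
# knob: bar seen in scene top end, pointer, white line
print("pointer",tri(S(243,160,363,221),S(120,160,217,176)),"tick",tri(S(245,103,363,221),S(190,200,217,176)))
print("line top",plane("top",S(170,150,217,176),162),"disc c",plane("top",S(205,150,217,176),140))
h=cv2.cvtColor(cv2.imread("pics/scene0.png"),cv2.COLOR_BGR2HSV)
E
python3 - <<'E'
import cv2,numpy as np
s=cv2.imread("pics/scene0.png");t=cv2.imread("pics/top0.png")
c=lambda i,x,y:cv2.resize(i[y-15:y+15,x-20:x+20],(400,300),interpolation=cv2.INTER_NEAREST)
cv2.imwrite("pics/m1.png",np.hstack([c(s,396,243),c(t,250,201)]))
E
```

```text
[469.5 155.3 129. ] 2.3 [467.9 155.9 127. ] [470.2 154.5 127. ]
[535.7 146.5 124.4] 0.6 [536.7 147.2 127. ] [535.7 145.9 127. ]
[549.6 226.4 142.8] 5.1 [544.3 222.4 127. ] [549.5 231.5 127. ]
[483.9 242.  114.5] 3.0 [490.7 241.9 127. ] [482.8 241.  127. ]
counter c [509.72271995 192.54814588 127.        ]
yaw(from y) -9.676734984946544 84.54760227631756
yaw x -10.301781318216909 64.7218558152764
wing sc [537.71835893  -9.98767334 155.        ]
wing sc [4.91042267e+02 3.70755852e-01 1.55000000e+02]
wing top [536.44550827  -5.2124536  157.        ]
wing top [4.90466202e+02 1.04522736e-01 1.57000000e+02]
pointer (array([508.2557923 , 224.32846958, 152.43300994]), np.float64(20.9353927946068)) tick (array([483.23347718, 199.22629307, 131.83411876]), np.float64(1.205627971780267))
line top [507.94887967 205.73613703 162.        ] disc c [509.14899975 190.93518948 140.        ]
```

View pics/m1.png

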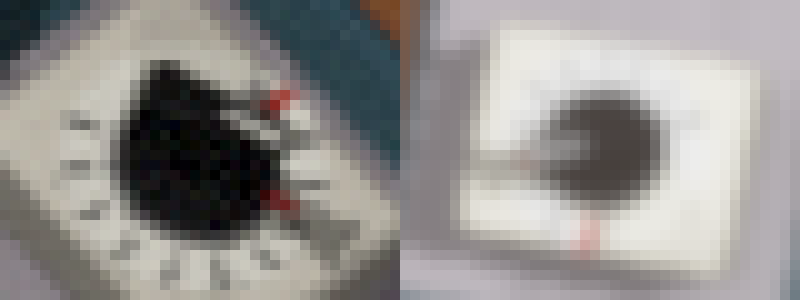

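The red pointer is at scene (403.5,247.3) and top (241.8,201.5). The tick is at scene (404,231) and top (248.5,209).

Run:
```python
from h import *
p=tri((403.5,247.3),(241.8,201.5));print("pointer",p)
# black knob: scene top corners of bar, and disc centre
for z in (138,142,146):
    print(z,plane("scene",(403.5,247.3),z).round(1),plane("top",(241.8,201.5),z).round(1),"disc",plane("top",(250.2,200.5),z).round(1))
h=cv2.cvtColor(cv2.imread("pics/scene0.png"),cv2.COLOR_BGR2HSV)
c=big(cv2.inRange(h,(0,0,0),(180,255,70)),(380,225,410,256));print("scene knob hull",cv2.convexHull(c)[:,0].tolist())
for z in(138,162):print(z,[plane("scene",a,z)[:2].round(0).tolist() for a in cv2.convexHull(c)[:,0].astype(float)])
```

```text
pointer (array([506.81732101, 217.04309212, 140.25592382]), np.float64(4.3539225288573915))
138 [507.  214.9 138. ] [505.9 219.4 138. ] disc [509.2 192.7 138. ]
142 [508.8 215.4 142. ] [505.7 218.7 142. ] disc [509.  192.1 142. ]
146 [510.7 215.9 146. ] [505.5 218.  146. ] disc [508.8 191.5 146. ]
scene knob hull [[400, 238], [403, 243], [403, 246], [402, 248], [400, 250], [398, 251], [395, 251], [392, 250], [390, 249], [389, 248], [388, 246], [388, 241], [391, 235], [392, 234]]
138 [[493.0, 194.0], [499.0, 207.0], [505.0, 212.0], [511.0, 213.0], [518.0, 213.0], [524.0, 211.0], [528.0, 205.0], [531.0, 198.0], [532.0, 193.0], [532.0, 190.0], [529.0, 185.0], [519.0, 177.0], [501.0, 173.0], [497.0, 173.0]]
162 [[504.0, 198.0], [510.0, 211.0], [516.0, 215.0], [522.0, 216.0], [529.0, 216.0], [534.0, 214.0], [539.0, 209.0], [542.0, 202.0], [543.0, 197.0], [542.0, 194.0], [540.0, 189.0], [530.0, 181.0], [512.0, 177.0], [509.0, 177.0]]
```

```bash
cat > go.py <<'E'
import sys
from h import *
def delta(x,y,z,yaw):  # total tool-frame translation and rz (yaw deg, mod 180 nearest unless forced)
    s=monitor.sense();p=s["eef_pos"];w=s["tcp_rot"][2];d=np.array([x,y,z])-p
    c,n=np.cos(w),np.sin(w);a=(np.radians(yaw)-w+np.pi)%(2*np.pi)-np.pi
    print("tool d",np.round([c*d[0]+n*d[1],n*d[0]-c*d[1],-d[2]],1),"rz",round(-a,3),"| pos",p.round(1),"rpy",s["tcp_rot"].round(3),"q7",s["joint_positions"][6].round(2),"t",s["clock"],"F",s["force"].round(1),"gap",round(s["finger_gap"],3))
if __name__=="__main__": delta(*map(float,sys.argv[1:5]))
E
python3 go.py 510 193 205 97
```

```text
tool d [-369.7 -223.8   35.6] rz 0.985 | pos [279.4 558.6 240.6] rpy [-3.14   0.     2.678] q7 -0.08 t 0.1 F [-0.5  0.3 -0. ] gap 0.999
```

```bash
python3 nudge.py '[[-46,-28,4,0,0,0],[-46,-28,4,0,0,0],[-46,-28,4,0,0,0],[-46,-28,4,0,0,0],[-46,-28,4,0,0,0],[-46,-28,4,0,0,0],[-46,-28,4,0,0,0],[-46,-28,4,0,0,0]]'; python3 nudge.py '[[0,0,0,0,0,0.164],[0,0,0,0,0,0.164],[0,0,0,0,0,0.164],[0,0,0,0,0,0.164],[0,0,0,0,0,0.164],[0,0,0,0,0,0.164],[0,0,0,0,0,0]]' 0.45; python3 go.py 510 193 158 97
```

```text
clock: 1.1
eef_pos: [509.1, 192.4, 209.1]
tcp_rot: [-3.141, -0.0, 2.678]
force: [1.2, -0.1, -0.3]
finger_gap: 0.998
finger_force: 0.0
clock: 1.98
eef_pos: [508.3, 194.0, 209.0]
tcp_rot: [-3.141, 0.0, 1.695]
force: [-0.0, -0.5, 1.1]
finger_gap: 0.453
finger_force: 0.0
tool d [-1.3  1.6 51. ] rz 0.002 | pos [508.3 194.  209. ] rpy [-3.141  0.     1.695] q7 -0.21 t 1.975 F [-0.  -0.5  1.1] gap 0.453
```

```bash
python3 nudge.py '[[-0.6,0.8,17,0,0,0],[-0.6,0.8,17,0,0,0],[0,0,15,0,0,0],[0,0,0,0,0,0]]'; python3 nudge.py '[[0,0,0,0,0,0],[0,0,0,0,0,0],[0,0,0,0,0,0],[0,0,0,0,0,0],[0,0,0,0,0,0]]' 0.0 12
python3 - <<'E'
from h import *
s=cv2.cvtColor(vision.capture("scene"),4);t=cv2.cvtColor(vision.capture("top"),4)
c=lambda i,x,y:cv2.resize(i[y-25:y+25,x-33:x+33],(396,300),interpolation=cv2.INTER_NEAREST)
cv2.imwrite("pics/k1.png",np.hstack([c(s,396,243),c(t,250,201)]))
E
python3 go.py 510 193 158 170
```

```text
clock: 2.48
eef_pos: [509.3, 192.5, 158.5]
tcp_rot: [-3.139, 0.001, 1.694]
force: [-0.1, -0.1, 0.7]
finger_gap: 0.45
finger_force: 0.0
clock: 3.1
eef_pos: [509.7, 193.2, 160.7]
tcp_rot: [-3.141, -0.0, 1.694]
force: [-5.4, 0.8, 5.5]
finger_gap: 0.151
finger_force: 12.0
tool d [-0.2  0.2  2.7] rz -1.273 | pos [509.7 193.2 160.7] rpy [-3.141 -0.     1.694] q7 -0.18 t 3.2 F [-4.  -0.6  4.7] gap 0.147
```

View pics/k1.png

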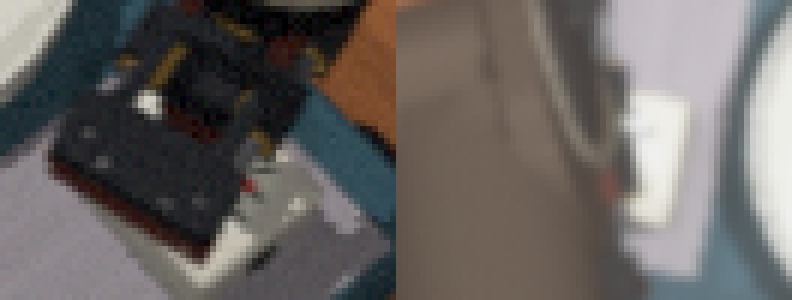

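The knob is gripped (gap 12.9 mm). The red pointer shows at scene (404,248), next to the finger. Now turning it counter-clockwise.

```bash
python3 nudge.py '[[0,0,0,0,0,-0.17],[0,0,0,0,0,-0.17],[0,0,0,0,0,-0.17],[0,0,0,0,0,-0.17],[0,0,0,0,0,-0.17],[0,0,0,0,0,-0.17],[0,0,0,0,0,0]]'; python3 -c "
from h import *;print(monitor.sense()['wrist_torque'])"; python3 nudge.py '[[0,0,0,0,0,-0.1],[0,0,0,0,0,-0.1],[0,0,0,0,0,0]]';  python3 -c "
from h import *;print(monitor.sense()['wrist_torque'])"; python3 nudge.py '[[0,0,0,0,0,-0.06],[0,0,0,0,0,0]]';  python3 -c "
from h import *;print(monitor.sense()['wrist_torque'])"; python3 go.py 510 193 158 170
```

```text
clock: 4.08
eef_pos: [510.6, 193.8, 160.7]
tcp_rot: [3.14, 0.0, 2.713]
force: [-0.8, 3.4, 2.9]
finger_gap: 0.152
finger_force: 12.0
[0.69557516 0.34993958 0.01092765]
clock: 4.45
eef_pos: [510.6, 194.1, 160.7]
tcp_rot: [3.14, 0.001, 2.91]
force: [-1.0, 4.4, 2.7]
finger_gap: 0.148
finger_force: 12.0
[1.05490781 0.19012792 0.0324106 ]
clock: 4.7
eef_pos: [510.7, 194.1, 160.7]
tcp_rot: [3.14, 0.001, 2.97]
force: [-0.7, 4.9, 2.6]
finger_gap: 0.15
finger_force: 12.0
[ 1.26536337  0.11140244 -0.15419484]
tool d [ 0.5 -1.2  2.7] rz 0.003 | pos [510.7 194.1 160.7] rpy [3.14e+00 1.00e-03 2.97e+00] q7 0.97 t 4.7 F [-0.7  4.9  2.6] gap 0.15
```

```bash
for i in 1; do python3 nudge.py '[[0,0,0,0,0,-0.05],[0,0,0,0,0,0]]';  python3 -c "
from h import *;print(monitor.sense()['wrist_torque'])"; python3 nudge.py '[[0,0,0,0,0,-0.05],[0,0,0,0,0,0]]';  python3 -c "
from h import *;print(monitor.sense()['wrist_torque'])"; done
```

```text
clock: 4.95
eef_pos: [511.0, 194.0, 160.7]
tcp_rot: [3.14, 0.002, 3.019]
force: [0.2, 5.6, 1.2]
finger_gap: 0.157
finger_force: 12.2
[ 1.26098902 -0.15428888 -0.23497816]
clock: 5.2
eef_pos: [511.2, 193.9, 160.7]
tcp_rot: [3.14, 0.002, 3.069]
force: [1.6, 5.6, 0.8]
finger_gap: 0.165
finger_force: 12.8
[ 1.20570949 -0.33042445 -0.32519493]
```

The stop is reached: torque is rising and the gap is opening. Release, lift and look.

```bash
python3 nudge.py '[[0,0,0,0,0,0],[0,0,0,0,0,0],[0,0,0,0,0,0]]' 0.5; python3 nudge.py '[[0,0,-20,0,0,0],[0,0,-30,0,0,0],[0,0,0,0,0,0]]';  python3 go.py 516 -2 205 -9.5
```

```text
clock: 5.58
eef_pos: [510.1, 192.4, 160.1]
tcp_rot: [-3.141, -0.001, 3.072]
force: [0.1, -1.3, 0.2]
finger_gap: 0.465
finger_force: 0.0
clock: 5.95
eef_pos: [511.4, 193.2, 212.3]
tcp_rot: [3.14, 0.003, 3.073]
force: [0.3, 0.8, -0.1]
finger_gap: 0.496
finger_force: 0.0
tool d [ -18.  -194.4    7.3] rz -3.045 | pos [511.4 193.2 212.3] rpy [3.140e+00 3.000e-03 3.073e+00] q7 1.06 t 5.95 F [ 0.3  0.8 -0.1] gap 0.496
```

```bash
python3 nudge.py '[[-4,-49,0,0,0,0],[-5,-49,0,0,0,0],[-5,-48,0,0,0,0],[-4,-48,0,0,0,0],[0,0,0,0,0,0.18],[0,0,0,0,0,0.18],[0,0,0,0,0,0.18],[0,0,0,0,0,0.18]]'
python3 - <<'E'
from h import *
s=cv2.cvtColor(vision.capture("scene"),4);t=cv2.cvtColor(vision.capture("top"),4)
c=lambda i,x,y:cv2.resize(i[y-25:y+25,x-33:x+33],(396,300),interpolation=cv2.INTER_NEAREST)
cv2.imwrite("pics/k2.png",np.hstack([c(s,396,243),c(t,250,201)]))
E
python3 nudge.py '[[0,0,0,0,0,0.18],[0,0,0,0,0,0.18],[0,0,0,0,0,0.18],[0,0,0,0,0,0.18],[0,0,0,0,0,0.18],[0,0,0,0,0,0.18],[0,0,0,0,0,0.18],[0,0,0,0,0,0.18]]'
python3 nudge.py '[[0,0,0,0,0,0.18],[0,0,0,0,0,0.18],[0,0,0,0,0,0.18],[0,0,0,0,0,0.18],[0,0,0,0,0,0.18],[0,0,0,0,0,0.18],[0,0,0,0,0,0]]'
python3 go.py 516 -2 157 -9.5
```

```text
clock: 6.95
eef_pos: [514.4, -2.1, 209.3]
tcp_rot: [-3.14, -0.001, 2.347]
force: [-0.1, -1.2, -0.4]
finger_gap: 0.497
finger_force: 0.0
clock: 8.05
eef_pos: [514.7, -1.9, 209.7]
tcp_rot: [-3.141, 0.001, 0.912]
force: [0.3, 0.1, -0.3]
finger_gap: 0.5
finger_force: 0.0
clock: 8.93
eef_pos: [514.7, -1.8, 209.8]
tcp_rot: [3.141, 0.001, -0.162]
force: [-0.3, -0.1, -0.7]
finger_gap: 0.501
finger_force: 0.0
tool d [ 1.3  0.  52.8] rz 0.004 | pos [514.7  -1.8 209.8] rpy [ 3.141e+00  1.000e-03 -1.620e-01] q7 -1.59 t 8.925 F [-0.3 -0.1 -0.7] gap 0.501
```

View pics/k2.png

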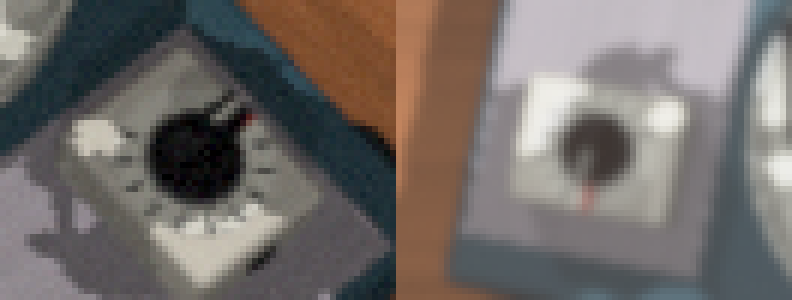

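In k2 the pointer, at scene (404,238), sits on the red tick, and the top view shows its line pointing at the tick (248,208). The knob is at zero, so I move on to the bolt.

```bash
python3 nudge.py '[[1,0,20,0,0,0],[0,0,20,0,0,0],[0,0,12,0,0,0],[0,0,0,0,0,0]]'; python3 nudge.py '[[0,0,0,0,0,0],[0,0,0,0,0,0],[0,0,0,0,0,0],[0,0,0,0,0,0],[0,0,0,0,0,0]]' 0.0 6; python3 go.py 516 -2 157 -9.5
```

```text
clock: 9.43
eef_pos: [515.5, -2.1, 157.6]
tcp_rot: [3.141, 0.002, -0.164]
force: [-0.3, -0.6, 0.2]
finger_gap: 0.5
finger_force: 0.0
clock: 10.05
eef_pos: [516.2, -3.1, 158.6]
tcp_rot: [3.141, -0.001, -0.167]
force: [-0.9, -4.9, 2.1]
finger_gap: 0.15
finger_force: 6.0
tool d [-0.4 -1.1  1.6] rz -0.001 | pos [516.2  -3.1 158.6] rpy [ 3.141e+00 -1.000e-03 -1.670e-01] q7 -1.53 t 10.05 F [-0.9 -4.9  2.1] gap 0.15
```

```bash
cat > look.py <<'E'
import sys
from h import *
fz=[];im=vision.capture("scene");cv2.imwrite(f"pics/{sys.argv[1]}.png",im[:,:,::-1])
h=cv2.cvtColor(im,cv2.COLOR_RGB2HSV);m=cv2.inRange(h,(3,150,60),(14,255,255));w=np.zeros_like(m);w[165:225,305:365]=m[165:225,305:365]
y,x=np.nonzero(w);s=monitor.sense();print(sys.argv[1],"orange n",len(x),"rows",np.unique(y,return_counts=True),"cols",x.min() if len(x) else 0,x.max() if len(x) else 0,"F",s["force"].round(2),"gap",round(s["finger_gap"],3),"pos",s["eef_pos"].round(1),"yaw",s["tcp_rot"][2].round(3))
E
python3 look.py b0
python3 nudge.py '[[0,0.8,-0.2,0,0,-0.15],[0,0,-0.1,0,0,-0.15],[0,0,-0.1,0,0,-0.15],[0,0,-0.1,0,0,-0.15],[0,0,0,0,0,0]]'; python3 look.py b1
python3 nudge.py '[[0,0,0,0,0,0],[0,0,0,0,0,0]]' 0.2; python3 look.py b2
```

```text
b0 orange n 146 rows (array([165, 166, 167, 168, 169, 170, 171, 172, 173, 174, 175, 177, 178,
       179, 192, 193, 194, 195, 196, 197, 198, 199, 200, 201, 202, 204,
       206, 207, 209]), array([12, 13, 14, 12,  7,  9,  5,  4,  5,  5,  2,  2,  1,  1,  1,  1,  4,
        5,  3,  4,  4,  8,  8,  6,  4,  1,  2,  1,  2])) cols 305 364 F [-1.37 -5.92  3.1 ] gap 0.148 pos [516.2  -3.1 158.6] yaw -0.167
clock: 10.72
eef_pos: [516.1, -2.4, 159.1]
tcp_rot: [-3.141, -0.001, 0.433]
force: [-0.3, 0.4, 2.8]
finger_gap: 0.145
finger_force: 6.0
b1 orange n 120 rows (array([165, 166, 167, 168, 170, 171, 173, 178, 179, 188, 189, 190, 191,
       192, 193, 194, 195, 196, 197, 198, 199, 200, 201, 202, 203, 204,
       205]), array([15, 12,  7,  1,  1,  1,  5,  2,  1,  2,  3,  3,  3,  5,  6,  5,  7,
        7,  7,  3,  1,  1,  4,  5,  5,  5,  3])) cols 310 364 F [-0.27 -0.43  3.79] gap 0.146 pos [516.1  -2.5 159.1] yaw 0.431
clock: 11.02
eef_pos: [515.8, -2.4, 158.6]
tcp_rot: [-3.141, 0.0, 0.433]
force: [0.4, -0.7, 0.5]
finger_gap: 0.204
finger_force: 0.0
b2 orange n 129 rows (array([165, 166, 167, 168, 170, 173, 177, 179, 180, 188, 189, 190, 191,
       192, 193, 194, 195, 196, 197, 198, 199, 200, 201, 202, 203, 204,
       205]), array([16, 12,  6,  1,  1,  2,  1,  2,  1,  3,  3,  4,  5,  7,  7,  6,  8,
        7,  7,  3,  1,  1,  6,  5,  5,  5,  4])) cols 310 364 F [-0.1   0.52 -1.39] gap 0.2 pos [515.8  -2.5 158.6] yaw 0.433
```

```bash
python3 -c "
import cv2,numpy as np
c=lambda n:cv2.resize(cv2.imread(f'pics/{n}.png')[170:220,300:366],(396,300),interpolation=0)
cv2.imwrite('pics/b012.png',np.hstack([c('b0'),c('b2')]))"
```

```text
(no output)
```

View pics/b012.png

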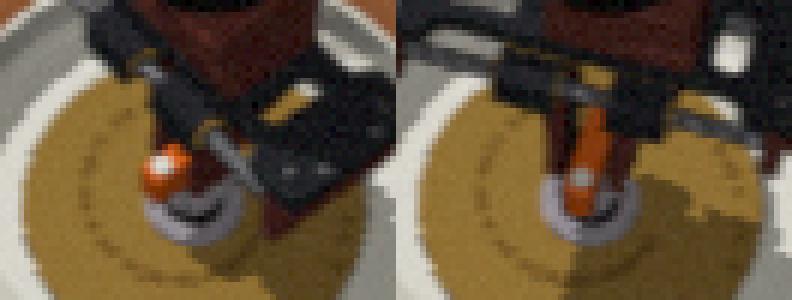

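b0 and b2 show the wing and its white dot turning with the fingers. The dot goes from scene (327,197.5) to (331,200), so the bolt turned 0.6 rad. From here I go in steps: grip, turn, release, and compare the pictures before and after each release.

```bash
cat > cmp.py <<'E'
import sys,cv2,numpy as np
a,b=[cv2.cvtColor(cv2.imread(f"pics/{n}.png"),cv2.COLOR_BGR2HSV) for n in sys.argv[1:3]]
def c(h):
    w=np.zeros(h.shape[:2],np.uint8);w[184:216,310:352]=cv2.inRange(h,(3,170,60),(14,255,255))[184:216,310:352]
    y,x=np.nonzero(w);return len(x),x.mean().round(2),y.mean().round(2),y.max()
print(sys.argv[1:3],c(a),c(b))
E
sed -i 's/"orange n".*"cols",x.min() if len(x) else 0,x.max() if len(x) else 0,//' look.py
python3 cmp.py b1 b2
python3 nudge.py '[[0,0,0,0,0,0],[0,0,0,0,0,0],[0,0,-0.2,0,0,-0.15],[0,0,-0.1,0,0,-0.15],[0,0,0,0,0,0]]' 0.0 6|grep -E 'clock|rot'; python3 look.py b3
python3 nudge.py '[[0,0,0,0,0,0],[0,0,0,0,0,0],[0,0,0,0,0,0]]' 0.2|grep clock; python3 look.py b4;python3 cmp.py b3 b4
python3 nudge.py '[[0,0,0,0,0,0],[0,0,0,0,0,0],[0,0,-0.1,0,0,-0.15],[0,0,-0.2,0,0,-0.15],[0,0,0,0,0,0]]' 0.0 6|grep -E 'clock|rot'; python3 look.py b5
python3 nudge.py '[[0,0,0,0,0,0],[0,0,0,0,0,0],[0,0,0,0,0,0]]' 0.2|grep clock; python3 look.py b6;python3 cmp.py b5 b6
```

```text
['b1', 'b2'] (70, np.float64(331.26), np.float64(196.54), np.int64(205)) (76, np.float64(331.57), np.float64(196.14), np.int64(205))
clock: 11.7
tcp_rot: [-3.141, -0.0, 0.733]
b3 F [-0.45  2.02 -0.1 ] gap 0.147 pos [515.7  -2.4 159.1] yaw 0.731
clock: 12.12
b4 F [-0.24 -0.65  0.17] gap 0.199 pos [516.   -2.8 159.2] yaw 0.733
['b3', 'b4'] (81, np.float64(332.69), np.float64(194.95), np.int64(205)) (85, np.float64(332.59), np.float64(194.78), np.int64(205))
clock: 12.8
tcp_rot: [-3.14, -0.0, 1.033]
b5 F [-2.58  3.3   1.48] gap 0.147 pos [515.5  -2.3 159.3] yaw 1.031
clock: 13.22
b6 F [-0.12  0.22 -0.8 ] gap 0.201 pos [516.1  -2.9 159.5] yaw 1.033
['b5', 'b6'] (60, np.float64(334.03), np.float64(197.87), np.int64(205)) (68, np.float64(333.56), np.float64(197.19), np.int64(205))
```

```bash
python3 nudge.py '[[0,0,0,0,0,0],[0,0,0,0,0,0],[0,0,-0.1,0,0,-0.15],[0,0,-0.2,0,0,-0.15],[0,0,0,0,0,0]]' 0.0 6|grep -E 'clock|rot'; python3 look.py b7
python3 nudge.py '[[0,0,0,0,0,0],[0,0,0,0,0,0],[0,0,0,0,0,0]]' 0.2|grep clock; python3 look.py b8;python3 cmp.py b7 b8
python3 nudge.py '[[0,0,0,0,0,0],[0,0,0,0,0,0],[0,0,-0.1,0,0,-0.15],[0,0,-0.2,0,0,-0.15],[0,0,0,0,0,0]]' 0.0 6|grep -E 'clock|rot'; python3 look.py b9
python3 nudge.py '[[0,0,0,0,0,0],[0,0,0,0,0,0],[0,0,0,0,0,0]]' 0.2|grep clock; python3 look.py b10;python3 cmp.py b9 b10
python3 -c "
import cv2,numpy as np
c=lambda n:cv2.resize(cv2.imread(f'pics/{n}.png')[170:220,300:366],(396,300),interpolation=0)
cv2.imwrite('pics/mb.png',np.vstack([np.hstack([c('b4'),c('b6')]),np.hstack([c('b8'),c('b10')])]))"
```

```text
clock: 13.9
tcp_rot: [-3.14, -0.0, 1.333]
b7 F [-3.47  2.82  2.05] gap 0.145 pos [515.2  -2.3 159.5] yaw 1.331
clock: 14.32
b8 F [ 0.72  0.01 -0.12] gap 0.2 pos [516.2  -2.9 159.8] yaw 1.333
['b7', 'b8'] (54, np.float64(335.48), np.float64(198.17), np.int64(204)) (57, np.float64(335.14), np.float64(198.11), np.int64(204))
clock: 15.0
tcp_rot: [-3.14, -0.001, 1.633]
b9 F [-4.62  1.92 -0.48] gap 0.147 pos [515.   -2.6 159.6] yaw 1.63
clock: 15.42
b10 F [0.3  0.66 0.64] gap 0.199 pos [516.4  -2.8 160.2] yaw 1.633
['b9', 'b10'] (51, np.float64(336.06), np.float64(197.76), np.int64(203)) (49, np.float64(336.31), np.float64(198.71), np.int64(209))
```

View pics/mb.png

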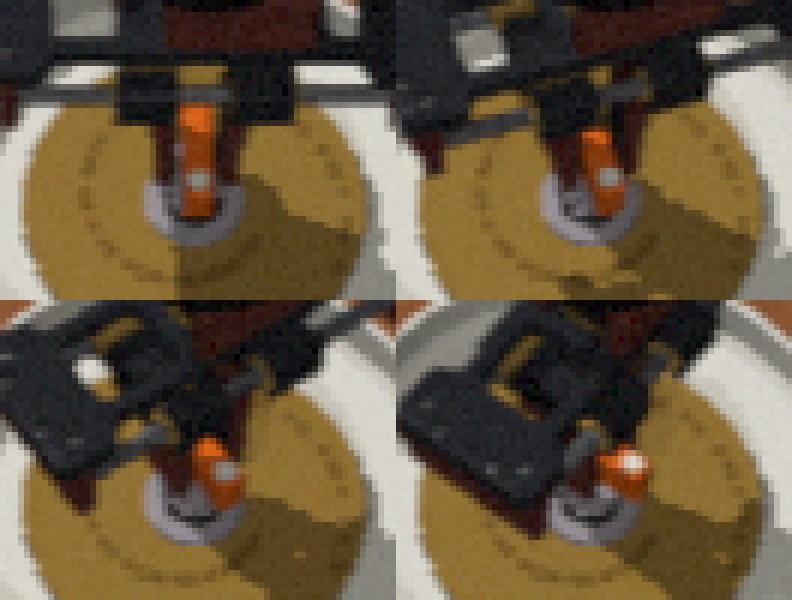

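```bash
cat > dot.py <<'E'
import sys
from h import *
c,K,d=cam("scene");T=c["camera_from_world"]
def px(p): return cv2.projectPoints(np.float64([p]),cv2.Rodrigues(T[:3,:3])[0],T[:3,3],K,d)[0][0,0]
for n,yaw in [a.split(":") for a in sys.argv[1:]]:
    yaw=float(yaw);im=cv2.imread(f"pics/{n}.png");h=cv2.cvtColor(im,cv2.COLOR_BGR2HSV)
    g=px((516+23*np.cos(yaw),-2.5+23*np.sin(yaw),157));x0,y0=np.round(g).astype(int)
    s=h[y0-6:y0+7,x0-6:x0+7].astype(float)
    m=cv2.dilate(cv2.inRange(h,(3,170,60),(14,255,255)),np.ones((5,5)))[y0-6:y0+7,x0-6:x0+7]>0
    w=np.clip((140-s[...,1])/140,0,1)*np.clip((s[...,2]-90)/100,0,1)*m
    yy,xx=np.mgrid[y0-6:y0+7,x0-6:x0+7];print(n,"pred",g.round(2),"dot",((w*xx).sum()/w.sum()).round(2),((w*yy).sum()/w.sum()).round(2),"w",w.sum().round(1))
E
python3 dot.py b0:-0.167 b1:.431 b2:.431 b3:.73 b4:.73 b5:1.03 b6:1.03 b7:1.33 b8:1.33 b9:1.63 b10:1.63
```

```text
b0 pred [325.7  198.69] dot 326.17 198.38 w 9.1
b1 pred [330.22 201.35] dot 328.03 202.77 w 9.3
b2 pred [330.22 201.35] dot 327.79 202.81 w 10.0
b3 pred [332.95 201.7 ] dot 332.59 199.76 w 2.9
b4 pred [332.95 201.7 ] dot 332.35 199.91 w 2.9
b5 pred [335.67 201.34] dot 334.86 199.82 w 3.7
b6 pred [335.67 201.34] dot 334.88 199.85 w 3.6
b7 pred [338.12 200.3 ] dot 336.97 198.66 w 3.0
b8 pred [338.12 200.3 ] dot 337.1 198.16 w 3.1
b9 pred [340.08 198.67] dot 339.15 196.67 w 5.6
b10 pred [340.08 198.67] dot 338.06 197.82 w 7.2
```

```bash
python3 nudge.py '[[0,0,0,0,0,0],[0,0,0,0,0,0],[0,0,-0.1,0,0,0],[0,0,0,0,0,0]]' 0.0 6|grep -E 'clock|rot'; python3 look.py b11
python3 nudge.py '[[0,0,0,0,0,-0.12],[0,0,0,0,0,-0.12],[0,0,0,0,0,0]]' |grep -E 'clock|rot'; python3 look.py b12
python3 nudge.py '[[0,0,0,0,0,0],[0,0,0,0,0,0],[0,0,0,0,0,0]]' 0.2|grep clock; python3 look.py b13;python3 dot.py b9:1.63 b10:1.63 b11:1.63 b12:1.87 b13:1.87
python3 -c "
import cv2,numpy as np
c=lambda n:cv2.resize(cv2.imread(f'pics/{n}.png')[185:210,321:354],(396,300),interpolation=0)
cv2.imwrite('pics/mc.png',np.vstack([np.hstack([c('b9'),c('b10')]),np.hstack([c('b12'),c('b13')])]))"
```

```text
clock: 15.98
tcp_rot: [-3.14, -0.0, 1.634]
b11 F [-5.51 -0.17  2.51] gap 0.149 pos [515.   -2.7 159.9] yaw 1.634
clock: 16.4
tcp_rot: [-3.14, -0.001, 1.873]
b12 F [-5.21  0.56 -2.51] gap 0.149 pos [514.9  -2.7 159.5] yaw 1.871
clock: 16.82
b13 F [ 0.16  1.01 -0.78] gap 0.205 pos [516.6  -2.7 160.5] yaw 1.873
b9 pred [340.08 198.67] dot 339.15 196.67 w 5.6
b10 pred [340.08 198.67] dot 338.06 197.82 w 7.2
b11 pred [340.08 198.67] dot 339.15 196.76 w 5.7
b12 pred [341.17 197.05] dot 339.92 195.68 w 5.7
b13 pred [341.17 197.05] dot 339.63 196.8 w 5.4
```

View pics/mc.png

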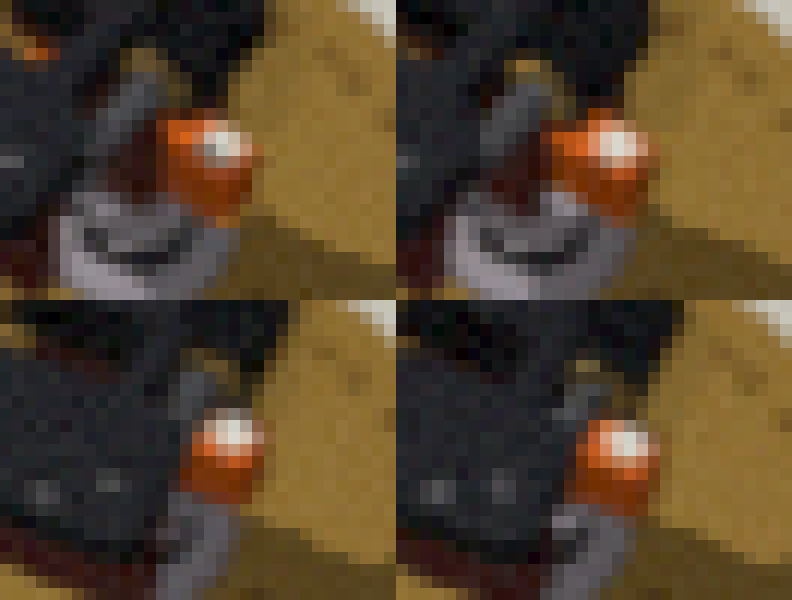

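Between b12 and b13 the dot falls from row 195.7 to 196.8. Fz also goes from -2.5 N (carrying the bolt) to about 0. So the bolt dropped on release at turn ≈ -2.04, and b10 had not dropped, which puts the drop near -1.92. Now I lower the tool about 8 mm, re-centre, and go forward in two half turns.

```bash
python3 nudge.py '[[0,-1.5,4,0,0,0],[0,0,4,0,0,0],[0,0,0,0,0,0]]' 0.3 |grep -E 'clock|pos'
python3 nudge.py '[[0,0,0,0,0,0],[0,0,0,0,0,0],[0,0,0,0,0,0],[0,0,0,0,0,0]]' 0.0 8; python3 look.py c0
python3 nudge.py '[[0,0,0.1,0,0,0.175],[0,0,0.2,0,0,0.175],[0,0,0.1,0,0,0.175],[0,0,0.2,0,0,0.175],[0,0,0.2,0,0,0.175],[0,0,0.2,0,0,0.175]]'; python3 look.py c1; python3 -c "
from h import *;print(monitor.sense()['wrist_torque'],monitor.sense()['joint_positions'][6])"
```

```text
clock: 17.25
eef_pos: [514.2, -3.1, 151.7]
clock: 17.75
eef_pos: [514.9, -3.1, 152.3]
tcp_rot: [3.141, 0.0, 1.874]
force: [2.2, 0.2, -0.6]
finger_gap: 0.148
finger_force: 8.0
c0 F [ 1.8   0.35 -1.93] gap 0.144 pos [514.9  -3.1 152.3] yaw 1.874
clock: 18.55
eef_pos: [514.9, -3.0, 151.3]
tcp_rot: [3.141, -0.001, 0.818]
force: [2.5, 1.7, -0.7]
finger_gap: 0.15
finger_force: 8.0
c1 F [ 2.28  0.57 -1.25] gap 0.148 pos [514.9  -3.  151.2] yaw 0.81
[ 0.00696963 -0.40292072 -0.05368411] -0.6590510626089362
```

```bash
python3 nudge.py '[[0,0,0.2,0,0,0.175],[0,0,0.1,0,0,0.175],[0,0,0.2,0,0,0.175],[0,0,0.2,0,0,0.175],[0,0,0.1,0,0,0.175],[0,0,0.2,0,0,0.175],[0,0,0.2,0,0,0.175],[0,0,0.1,0,0,0.175]]' | grep -E 'clock|force|gap'
python3 nudge.py '[[0,0,0.2,0,0,0.175],[0,0,0.1,0,0,0.175],[0,0,0.2,0,0,0.175],[0,0,0,0,0,0]]'; python3 look.py c2
python3 nudge.py '[[0,0,0,0,0,0],[0,0,0,0,0,0],[0,0,0,0,0,0],[0,0,0,0,0,0],[0,0,0,0,0,0],[0,0,0,0,0,0]]' 1.0; python3 look.py c3;python3 go.py 515 -3 149.5 94; ls pics >/dev/null
```

```text
clock: 19.6
force: [2.7, 0.7, -1.7]
finger_gap: 0.145
finger_force: 8.0
clock: 20.1
eef_pos: [514.9, -3.0, 149.4]
tcp_rot: [-3.141, -0.001, -1.098]
force: [2.8, 0.2, -0.6]
finger_gap: 0.15
finger_force: 8.0
c2 F [ 3.28 -0.33 -0.58] gap 0.146 pos [514.9  -2.9 149.4] yaw -1.096
clock: 20.9
eef_pos: [514.5, -3.2, 149.3]
tcp_rot: [3.142, 0.0, -1.101]
force: [0.8, 0.6, 0.0]
finger_gap: 0.791
finger_force: 0.0
c3 F [-0.17 -0.13 -0.03] gap 0.836 pos [514.5  -3.1 149.3] yaw -1.101
tool d [ 0.1 -0.5 -0.2] rz -2.742 | pos [514.5  -3.1 149.3] rpy [ 3.142  0.    -1.101] q7 -2.3 t 20.95 F [-0.2 -0.1 -0. ] gap 0.836
```

```bash
python3 nudge.py '[[0,0,0,0,0,0],[0,0,0,0,0,-0.1],[0,0,0,0,0,-0.17],[0,0,0,0,0,-0.17],[0,0,0,0,0,-0.17],[0,0,0,0,0,-0.17],[0,0,0,0,0,-0.17],[0,0,0,0,0,-0.17]]' | grep -E 'force|rot'
python3 nudge.py '[[0,0,0,0,0,-0.17],[0,0,0,0,0,-0.17],[0,0,0,0,0,-0.17],[0,0,0,0,0,-0.17],[0,0,0,0,0,-0.17],[0,0,0,0,0,-0.17],[0,0,0,0,0,-0.17],[0,0,0,0,0,-0.17]]' | grep -E 'force|rot'
python3 nudge.py '[[0,0,0,0,0,-0.17],[0,0,0,0,0,-0.17],[0,0,0,0,0,-0.17],[0,0,0,0,0,-0.15],[0,0,0,0,0,0]]'; python3 look.py c4
python3 nudge.py '[[0,0,0,0,0,0],[0,0,0,0,0,0],[0,0,0,0,0,0],[0,0,0,0,0,0],[0,0,0,0,0,0],[0,0,0,0,0,0],[0,0,0,0,0,0],[0,0,0,0,0,0]]' 0.0 8; python3 look.py c5
```

```text
tcp_rot: [3.142, -0.0, 0.024]
force: [-0.5, -0.4, -0.3]
finger_force: 0.0
tcp_rot: [-3.142, 0.0, 1.384]
force: [-1.1, -0.3, 0.7]
finger_force: 0.0
clock: 23.58
eef_pos: [514.5, -3.4, 149.3]
tcp_rot: [3.142, -0.0, 2.037]
force: [0.9, -0.4, -0.1]
finger_gap: 1.001
finger_force: 0.0
c4 F [0.1  0.38 0.4 ] gap 1.003 pos [514.5  -3.4 149.3] yaw 2.035
clock: 24.62
eef_pos: [514.9, -3.0, 149.5]
tcp_rot: [3.141, 0.0, 2.039]
force: [-2.6, -1.3, -1.0]
finger_gap: 0.148
finger_force: 8.0
c5 F [1.   1.17 0.64] gap 0.148 pos [514.9  -3.  149.5] yaw 2.039
```

```bash
python3 nudge.py '[[0,0,0.2,0,0,0.175],[0,0,0.1,0,0,0.175],[0,0,0.2,0,0,0.175],[0,0,0.2,0,0,0.175],[0,0,0.1,0,0,0.175],[0,0,0.2,0,0,0.175],[0,0,0.2,0,0,0.175],[0,0,0.1,0,0,0.175]]' | grep -E 'clock|force|gap'
python3 nudge.py '[[0,0,0.2,0,0,0.175],[0,0,0.1,0,0,0.175],[0,0,0.2,0,0,0.175],[0,0,0.2,0,0,0.175],[0,0,0.1,0,0,0.175],[0,0,0.2,0,0,0.175],[0,0,0.2,0,0,0.175],[0,0,0.1,0,0,0.175]]' | grep -E 'clock|force|gap'
python3 nudge.py '[[0,0,0.2,0,0,0.175],[0,0,0.1,0,0,0.175],[0,0,0.2,0,0,0.175],[0,0,0,0,0,0],[0,0,0,0,0,0]]' - 12; python3 look.py d0; python3 -c "
from h import *
print(monitor.sense()['joint_positions'][6]);cv2.imwrite('pics/dt.png',cv2.cvtColor(vision.capture('top'),4))
c=lambda n,x,y:cv2.resize(cv2.imread(f'pics/{n}.png')[y-25:y+25,x-33:x+33],(396,300),interpolation=0)
cv2.imwrite('pics/md.png',np.vstack([np.hstack([c('c0',334,196),c('c5',334,196)]),np.hstack([c('d0',334,196),c('d0',396,243)])]))"
```

```text
clock: 25.68
force: [1.4, 0.1, -1.7]
finger_gap: 0.15
finger_force: 8.0
clock: 26.68
force: [0.8, 0.7, -1.7]
finger_gap: 0.146
finger_force: 8.0
clock: 27.3
eef_pos: [514.9, -3.0, 146.3]
tcp_rot: [-3.141, -0.0, -1.282]
force: [1.9, 0.5, -1.3]
finger_gap: 0.147
finger_force: 12.0
d0 F [ 3.05 -0.95 -2.03] gap 0.145 pos [514.9  -3.  146.4] yaw -1.283
-2.451449346446964
```

View pics/md.png

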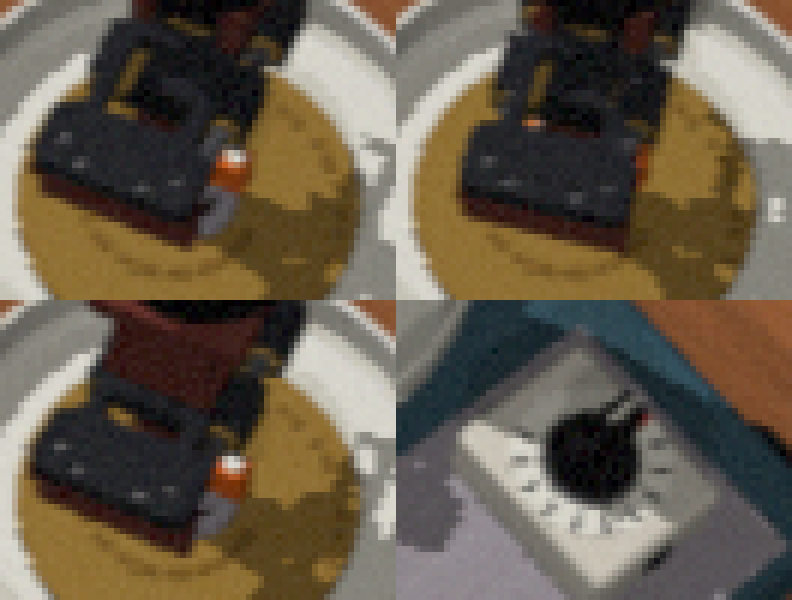

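One full turn after c0, the dot in d0 is back at the same column and about 1.5 px lower, roughly 6 mm down. The fingers hold at 12 N and the knob pointer is still at the tick.

```bash
python3 -c "
from cell import r, vision, monitor
s=monitor.sense();print(abs(s['qd']).max(),s['finger_force']);print(r.close_job())"
```

```text
0.01000960699765942 11.999825835227966
the job is handed in; nothing more can be done
None
```

The job is handed in, with no verdict shown: the knob is at its zero stop, and the bolt dropped off the thread start at about -2.0 rad, went forward one full turn to an estimated -12.5 mm, and is held still at 12 N.

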